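# Find the hidden catch on a fittings drawer unit

### The arm

A 6-joint arm with a two-finger parallel gripper is mounted at the origin on the work surface. World frame = base frame: x ahead of the robot, y to its left, z up, the work surface at z = 0. Lengths are in m, angles in rad, forces in N, time in s.
With the tool pointing down it reaches from about 0.375 to 0.825 m from the base axis. Payload 5.5 kg.
Tool frame: the origin (TCP) lies on the centre line of the jaws, within the pads' length; the fingertips stand tips_ahead ahead of it and the grasp point (between the pads) lies 11 mm behind it (tips_ahead is the distance from the TCP to the fingertips, in m); z points along the fingers, y is the direction in which the jaws open and shut (so a half turn about z gives the same grasp; the last joint's range is limited). The gripper opens to 85 mm and grips with 20 to 120 N. Pads are 22 mm wide; open, the fingers measure 114 mm over their backs; the gripper's body (76 mm by 85 mm) begins 54 mm behind the grasp point. The pads swing forward as they close: fully open they stand 13 mm farther back than shut.
Start: joints at [1.319, 0.314, -0.047, 1.21, 0, 1.571], TCP at [0.149, 0.581, 0.239] pointing down, gripper open.
Joint ranges: [-2.67, 2.67], [-0.69, 1.73], [-1.03, 1.25], [-2.08, 2.16], [-1.42, 1.45], [-3.14, 3.14]. Speed limits (rad/s): [2.39, 2.39, 3.01, 3.14, 3.14, 3.14].

### API

Orientations are given as a unit quaternion [x, y, z, w].
In Python, from bench import sense, snapshot, hand_in, tips_ahead gives the robot as it stands. The module is installed in compiled form; this text tells all that it offers.
- The arm moves only by the tool arm_command, never from a script. Its arguments are lists of equal length, an entry for each row: "jaw": the finger opening in mm, from 0 to 85.4; "dp": the shift along the tool's x, y, z in mm, a list of three; "delta_rot": the turn, a rotation vector about the tool's x, y, z in degrees, a list of three. In form: {"jaw": [jaw, ...], "dp": [[x, y, z], ...], "delta_rot": [[ax, ay, az], ...]}. A call has 1 to 20 rows; each row is the pose to reach, as a shift and turn from the pose commanded when the call began, along the tool's axes at that moment; what a row does not reach only later rows make up. A row lasts 1/8 s, in which the tool goes at most 62.5 mm and 10.7 degrees, less where a joint would pass 70% of its speed; a pose out of reach is approached as far as the arm can. A call with a gripper value outside its range is refused whole. The fingers move at their own pace and stop on an object; "grip_force" is the grip in N (left out, the last holds). Time passes only in rows, so rows that repeat a pose let the fingers close. It gives the time, the measured TCP pose, the force and the opening at its end, in the units of the state.
- sense(): the state, without advancing time (a new reading comes with each control period).
- snapshot(name): name is "side" or "top" or "wrist"; returns a dict with "pixels" (384x512x3 uint8, red, green, blue), "intrinsics" (3x3 intrinsics, pixels), "world_from_camera" (4x4, takes a point from camera to world coordinates). Camera axes: x right, y up, looking along -z (the intrinsics and any distortion apply to the point x, -y, -z); pixel columns grow to the right and rows downward; lengths in m; the calibration is good to about 2 mm. A picture is of the moment at which its call begins. There is no depth.
- hand_in(): hands the job in, once; it reports no verdict.
The state is a dict: "time": time; "joint_pos": joint angles; "qvel": joint speeds; "joint_torque": joint torques, N m; "tool_pos": TCP position; "orientation": TCP orientation; "ft_force": force on the tool from outside, world axes, zero at the start; "ft_torque": the same for the moment, N m; "gripper_width": finger opening in m.
Only numpy, scipy, OpenCV 4.12 (cv2) and the standard library are available. Lean on these libraries where they do the work, as an engineer would, in place of code of your own. Each camera call takes 0.05 s, during which the arm holds its last target.

### The job

One of the four flush round metal discs in the top of the small grey drawer unit is its hidden catch; the other three are blank plugs that look just the same. Feel across the top with closed fingertips to find the one that gives, press it in until the drawer springs out, then take the hand away. Let the drawer come out by itself without touching it, and leave the fittings and the carton standing where they are.

Things in the scene. Friction and masses are not known exactly. Their poses are not given: they have to be found in the camera images.
- unit: fixed grey drawer unit, 220 (x) x 290 (y) x 117 mm high; origin centre of underside, z up, drawer front at x = -110, turned away from the robot. Flat top with a row of four 54 mm round holes at x = -45, y = -96, -32, 32, 96 mm; in each a plain metal disc, 50 mm diameter, face 1.5 mm below the top (115.5 mm over the table). Three are rigid plugs, one is the sprung catch. Two loose fittings stand behind the row
- disc1 (a point): centre of the upper face of the first disc of the row (counted from the unit's own -y end); z up. Whether this disc is the catch or a blank plug changes from run to run and cannot be seen
- disc2 (a point): centre of the upper face of the second disc of the row (counted from the unit's own -y end); z up. Whether this disc is the catch or a blank plug changes from run to run and cannot be seen
- disc3 (a point): centre of the upper face of the third disc of the row (counted from the unit's own -y end); z up. Whether this disc is the catch or a blank plug changes from run to run and cannot be seen
- disc4 (a point): centre of the upper face of the fourth disc of the row (counted from the unit's own -y end); z up. Whether this disc is the catch or a blank plug changes from run to run and cannot be seen
- catch (a joint): how far the catch disc is pressed straight down: 0 = up, 0.007 m = fully in. It starts to give at about 1 N, needs about 4 N at 4 mm, where it frees the drawer, and about 5 N fully in; it springs back up when let go. Pressing a plug leaves it at 0
- drawer (a joint): how far the drawer is out, along the unit's -x: 0 = shut and latched, 0.05 m = sprung out to its stop. A spring (about 4 N) drives it as soon as the catch is pressed in by about 4 mm; it takes under half a second and stays out
- drawer_front: the drawer itself with its plain, handle-less front, 272 mm wide and 90 mm high, under the unit's top; its origin coincides with the unit's origin when shut and moves along the unit's -x as it opens
- adaptor_tall: bystander: loose upright steel pipe fitting, 28 mm diameter with a 38 mm hexagon, 55 mm high, on the unit's top between the discs and the back of the unit; origin at the centre of its underside, z up
- adaptor_short: bystander: loose upright steel pipe fitting, 32 mm diameter with a 42 mm hexagon, 36 mm high, on the unit's top between the discs and the back of the unit; origin at the centre of its underside, z up
- coupling: bystander: loose upright steel coupling, 44 mm diameter with a 56 mm hexagon, 70 mm high, on the table to the robot's right of the unit; origin at the centre of its underside, z up
- carton: bystander: small cardboard carton, 90 x 65 x 60 mm, on the table to the robot's left of the unit; origin at the centre of its underside, z up

How it is judged:
On the way:
1. the catch disc is pressed in by more than 3 mm (value of joint catch above 0.003 m), for 0.02 s.
At the end, for the whole second after the job is handed in: the drawer stands out by more than 40 mm, the catch is let go and back up (within 1.5 mm), and the three fittings and the carton stand upright within 20 mm of where they began (value of joint drawer above 0.04 m and value of joint catch below 0.0015 m and distance of each of adaptor_tall, adaptor_short, coupling, carton from where it was at the start of the episode below 0.02 m and angle between each of adaptor_tall, adaptor_short, coupling, carton's own z axis and vertical below 0.15 rad); the robot touches nothing.
It fails at once if a fitting or the carton is lifted or moved by more than 20 mm (distance of any of adaptor_tall, adaptor_short, coupling, carton from where it was at the start of the episode above 0.02 m).
It fails at once if the hand or arm touches the drawer (more than 2 N) (contact force between any of the fingers, the arm and drawer_front above 2 N).
It also fails if it takes over 45 s, if anything falls off the work surface, if the arm or the gripper's body presses on something with over 40 N, if the wrist force passes 120 N, or if a joint passes its speed limit or range.

## Working session

There is one attempt and no reset: what is moved stays moved. The work goes in short steps, Python scripts to look and compute and a tool call to move; the robot and the scene stay as the last step left them, time stands still between calls to the robot, and variables do not carry over. Pictures are saved under pics/ and viewed, and the job is handed in when it is done.

Besides the shell and the picture viewer there is one more tool, called after "Emit:" in YAML: its name, and indented under it one key for each argument. arm_command: Moves the arm, as the interface text tells. Its arguments: {"type":"object","properties":{"jaw":{"type":"array"},"dp":{"type":"array"},"delta_rot":{"type":"array"},"grip_force":{"type":"number"}},"required":["jaw","dp","delta_rot"]}

```bash
mkdir -p pics; python3 - <<'E'
from bench import *
import bench,cv2,pickle
print(sense()); print(tips_ahead if not callable(tips_ahead) else tips_ahead())
for n in("side","top","wrist"):
    s=snapshot(n); pickle.dump(s,open(n+'.pkl','wb')); cv2.imwrite(f'pics/{n}0.png',s['pixels'][:,:,::-1]); print(s['intrinsics'],s['world_from_camera'],[k for k in s])
E
```

```text
{'time': 0.0, 'joint_pos': array([ 1.31898420e+00,  3.14233942e-01, -4.80621717e-02,  1.21018539e+00,
        1.74320462e-05,  1.57076224e+00]), 'qvel': array([-0.00165673,  0.00029338,  0.00226583, -0.00171855,  0.00064174,
       -0.00153508]), 'joint_torque': array([-1.99994993e-04, -5.39592755e+01,  3.39749372e+01,  1.93733076e-02,
        2.66150473e-04,  1.81610460e-06]), 'tool_pos': array([0.14935301, 0.58054583, 0.23843721]), 'orientation': array([ 1.25556729e-01,  9.92086084e-01, -8.34823804e-04, -1.14468375e-04]), 'ft_force': array([ 0.23085934, -0.05437171, -0.93050145]), 'ft_torque': array([-0.02773643, -0.01556829,  0.00059038]), 'gripper_width': 0.08510992151998246}
0.008
[[391.05144094   0.         255.17795104]
 [  0.         391.05144094 191.52903862]
 [  0.           0.           1.        ]] [[ 0.99491627  0.06513019 -0.07680934  0.46665755]
 [-0.09991044  0.54271393 -0.83395413 -0.83947126]
 [-0.01263009  0.83738859  0.5464621   0.64321461]
 [ 0.          0.          0.          1.        ]] ['pixels', 'intrinsics', 'world_from_camera']
[[484.40000093   0.         253.63804715]
 [  0.         484.40000093 188.4926137 ]
 [  0.           0.           1.        ]] [[ 1.81379827e-02  9.90691993e-01 -1.34908813e-01  3.63373281e-01]
 [-9.99835268e-01  1.80626185e-02 -1.78270949e-03  2.95517645e-02]
 [ 6.70690407e-04  1.34918924e-01  9.90856415e-01  1.37753980e+00]
 [ 0.00000000e+00  0.00000000e+00  0.00000000e+00  1.00000000e+00]] ['pixels', 'intrinsics', 'world_from_camera']
[[267.97905052   0.         257.31127159]
 [  0.         267.97905052 191.27736411]
 [  0.           0.           1.        ]] [[ 0.2484202  -0.92934535 -0.27313848  0.07926166]
 [ 0.96865062  0.23780331  0.07187191  0.59941895]
 [-0.00184059 -0.28243019  0.95928609  0.3743242 ]
 [ 0.          0.          0.          1.        ]] ['pixels', 'intrinsics', 'world_from_camera']
```

View pics/top0.png

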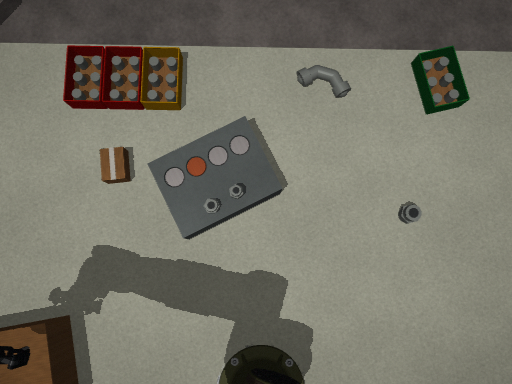

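View pics/side0.png

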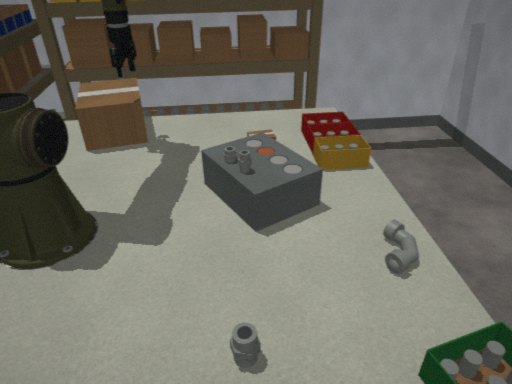

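The top view shows the unit centred near (218,178). Its discs are at about (174,177), (196,166, orange), (218,156) and (239,145). The fittings are at (212,205) and (237,190), on the robot's side of the discs. One disc looks orange, but the task says colour tells nothing, so I'll go by feel.

```bash
cat > h.py <<'E'
import numpy as np,cv2,pickle
def ray(s,u,v):
    K=s['intrinsics'];T=s['world_from_camera']
    d=np.linalg.inv(K)@np.array([u,v,1.]);d=T[:3,:3]@np.array([d[0],-d[1],-d[2]])
    return T[:3,3],d
def onz(s,u,v,z):
    o,d=ray(s,u,v);return o+d*(z-o[2])/d[2]
E
python3 - <<'E'
from h import *
for n,roi in(("top",(155,130,255,195)),("side",(235,130,310,180))):
    s=pickle.load(open(n+'.pkl','rb'));im=s['pixels'];x0,y0,x1,y1=roi
    c=im[y0:y1,x0:x1].astype(int)
    m=((c[:,:,0]>120)).astype(np.uint8)
    k,l,st,ce=cv2.connectedComponentsWithStats(m)
    for i in range(1,k):
        if st[i,4]>40:
            u,v=ce[i]+[x0,y0]; print(n,u,v,st[i,4],onz(s,u,v,.1155).round(4))
s=pickle.load(open('top.pkl','rb'))
for u,v,z in((212,205,.14),(237,190,.16),(212,205,.16),(237,190,.14),(149,163,.117),(247,118,.117),(286,184,.117)): print(u,v,onz(s,u,v,z).round(3))
i=cv2.resize(s['pixels'][105:250,140:300,::-1],None,fx=5,fy=5,interpolation=cv2.INTER_CUBIC);cv2.imwrite('pics/topz.png',i[:600])
s=pickle.load(open('side.pkl','rb'))
i=cv2.resize(s['pixels'][120:235,190:330,::-1],None,fx=5,fy=5,interpolation=cv2.INTER_CUBIC);cv2.imwrite('pics/sidez.png',i[:600])
E
```

```text
top 174.61486486486487 139.3141891891892 888 [0.6637 0.2449 0.1155]
top 239.06938775510204 144.91836734693877 245 [0.6515 0.0727 0.1155]
top 217.50592885375494 155.44664031620553 253 [0.622  0.1293 0.1155]
top 195.78486055776892 166.10756972111554 251 [0.5922 0.186  0.1155]
top 174.1394422310757 176.65737051792829 251 [0.5629 0.2421 0.1155]
top 156.9245283018868 189.58490566037736 53 [0.5277 0.2859 0.1155]
side 282.38837209302324 139.21162790697673 860 [0.6543 0.2511 0.1155]
side 253.46913580246914 143.06172839506172 81 [0.5627 0.2355 0.1155]
side 265.3723404255319 150.97872340425533 94 [0.5923 0.1789 0.1155]
side 278.1904761904762 159.54285714285714 105 [0.6217 0.1223 0.1155]
side 292.14285714285717 168.7563025210084 119 [0.6514 0.0661 0.1155]
212 205 [0.487 0.138 0.14 ]
237 190 [0.525 0.074 0.16 ]
212 205 [0.485 0.136 0.16 ]
237 190 [0.527 0.075 0.14 ]
149 163 [0.598 0.31  0.117]
247 118 [0.725 0.053 0.117]
286 184 [ 0.548 -0.053  0.117]
```

View pics/topz.png

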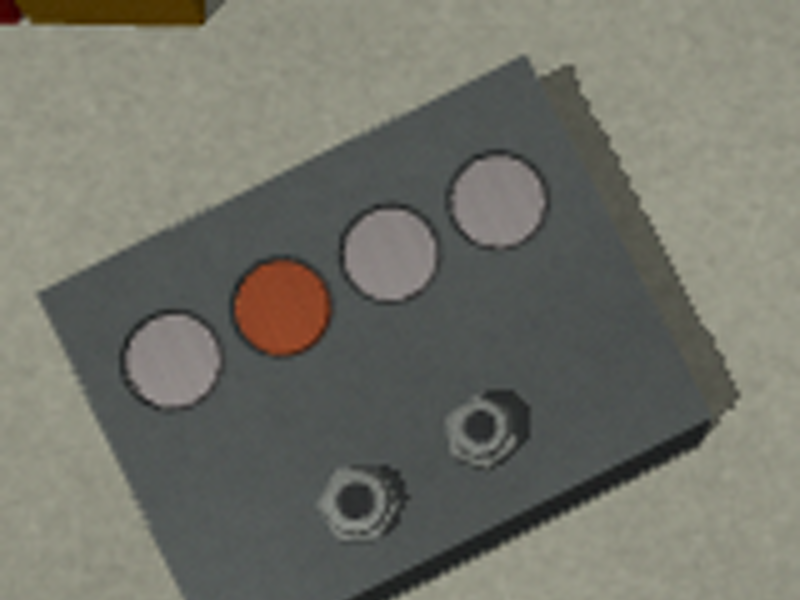

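View pics/sidez.png

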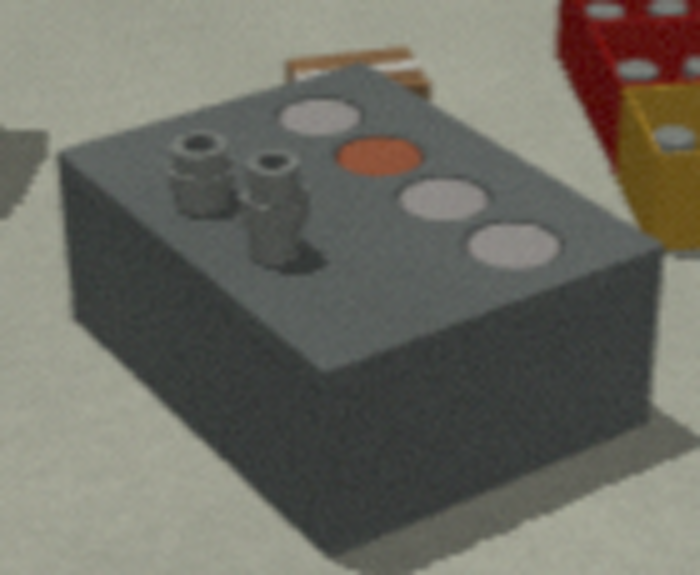

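The two views agree in x. They differ by about 7 mm in y, so I'll use the mean. I'll fly over disc 1 with the jaws closing, then check with the wrist camera.

```bash
cat >> h.py <<'E'
from scipy.spatial.transform import Rotation as R
def dp(st,target):
    return (R.from_quat(st['orientation']).inv().apply(np.array(target)-st['tool_pos'])*1000).round(1)
E
python3 - <<'E'
from h import *; from bench import sense
print(dp(sense(),[.563,.239,.2]))
E
```

```text
[-485.7 -227.8   38.9]
```

Emit:
arm_command:
  jaw: [0,0,0,0,0,0,0,0,0,0,0,0,0,0]
  dp:
    - [-48,-23,0]
    - [-97,-46,0]
    - [-146,-68,0]
    - [-194,-91,0]
    - [-243,-114,0]
    - [-291,-137,0]
    - [-340,-160,0]
    - [-389,-182,0]
    - [-437,-205,20]
    - [-486,-228,39]
    - [-486,-228,39]
    - [-486,-228,39]
    - [-486,-228,39]
    - [-486,-228,39]
  delta_rot:
    - [0,0,0]
    - [0,0,0]
    - [0,0,0]
    - [0,0,0]
    - [0,0,0]
    - [0,0,0]
    - [0,0,0]
    - [0,0,0]
    - [0,0,0]
    - [0,0,0]
    - [0,0,0]
    - [0,0,0]
    - [0,0,0]
    - [0,0,0]
  grip_force: 40

```text
time: 1.9
tool_pos: [0.5628, 0.2403, 0.201]
orientation: [0.125, 0.992, 0.0, 0.0]
ft_force: [-0.0, -0.3, 0.5]
gripper_width: 0.0
```

```bash
python3 - <<'E'
from h import *; from bench import *
st=sense();print(st)
for n in("wrist","side"):
    s=snapshot(n);pickle.dump(s,open(n+'1.pkl','wb'));cv2.imwrite(f'pics/{n}1.png',s['pixels'][:,:,::-1])
s=pickle.load(open('wrist1.pkl','rb'))
T=s['world_from_camera'];K=s['intrinsics']
for d in([.563,.239],[.592,.182],[.622,.126],[.6515,.0695]):
    p=T[:3,:3].T@(np.array(d+[.1155])-T[:3,3]); q=K@np.array([p[0],-p[1],-p[2]]);print(q[:2]/q[2])
E
```

```text
{'time': 1.9, 'joint_pos': array([ 4.03404754e-01,  3.51812700e-01, -8.17338426e-02,  1.13634598e+00,
        9.00137001e-05,  6.53463041e-01]), 'qvel': array([-0.00176899,  0.00020441,  0.00154721, -0.0015432 , -0.00178504,
       -0.00193115]), 'joint_torque': array([-2.00623744e-01, -5.55213797e+01,  3.33846796e+01, -2.92713848e-03,
       -7.25417660e-03,  1.95913562e-03]), 'tool_pos': array([0.56284022, 0.24025878, 0.20099222]), 'orientation': array([1.24703616e-01, 9.92193934e-01, 2.66708946e-04, 3.67570811e-04]), 'ft_force': array([-0.01876368, -0.27437063,  0.51578184]), 'ft_torque': array([ 0.01646244,  0.04696149, -0.02489326]), 'gripper_width': 1.2584784999445757e-05}
[255.2558892 199.9054062]
[202.72617025 243.75859138]
[156.42405478 284.18828114]
[113.63502359 320.67837145]
```

View pics/wrist1.png

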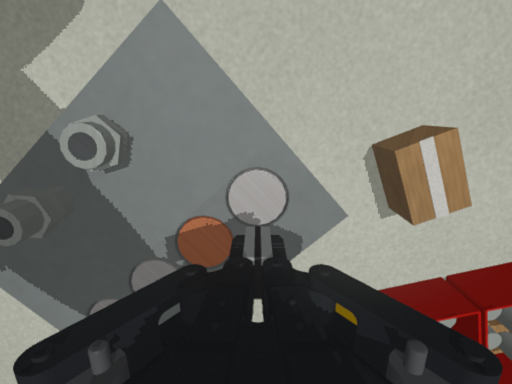

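The wrist view shows disc 1 at (257,197), against a predicted (255,200), and disc 2 at (204,242). The estimates hold to about 3 mm. Now I'll descend to just above disc 1.

Emit:
arm_command:
  jaw: [0,0,0,0,0]
  dp:
    - [1,0,25]
    - [1,0,50]
    - [1,0,72]
    - [1,0,72]
    - [1,0,72]
  delta_rot:
    - [0,0,0]
    - [0,0,0]
    - [0,0,0]
    - [0,0,0]
    - [0,0,0]

```text
time: 2.62
tool_pos: [0.5628, 0.2398, 0.1293]
orientation: [0.125, 0.992, 0.0, 0.0]
ft_force: [-0.5, 0.6, -0.8]
gripper_width: 0.0001
```

Emit:
arm_command:
  jaw: [0,0,0,0]
  dp:
    - [0,0,2]
    - [0,0,4]
    - [0,0,5]
    - [0,0,5]
  delta_rot:
    - [0,0,0]
    - [0,0,0]
    - [0,0,0]
    - [0,0,0]

```text
time: 3.12
tool_pos: [0.5625, 0.2395, 0.1236]
orientation: [0.126, 0.992, 0.0, 0.0]
ft_force: [-1.3, -0.0, 1.8]
gripper_width: 0.0002
```

Emit:
arm_command:
  jaw: [0,0,0]
  dp:
    - [0,0,1]
    - [0,0,2]
    - [0,0,2]
  delta_rot:
    - [0,0,0]
    - [0,0,0]
    - [0,0,0]

```text
time: 3.5
tool_pos: [0.5625, 0.2395, 0.1235]
orientation: [0.126, 0.992, 0.0, 0.001]
ft_force: [-4.8, -1.7, 15.5]
gripper_width: -0.0001
```

Disc 1 is rigid: 15.5 N with no travel. I'll lift, move to disc 2 (−42.5, −47.5 mm in tool axes) and feel it the same way.

Emit:
arm_command:
  jaw: [0,0,0,0,0,0,0]
  dp:
    - [0,0,-15]
    - [-21,-24,-15]
    - [-42.5,-47.5,-15]
    - [-42.5,-47.5,-15]
    - [-42.5,-47.5,-8]
    - [-42.5,-47.5,-4]
    - [-42.5,-47.5,-4]
  delta_rot:
    - [0,0,0]
    - [0,0,0]
    - [0,0,0]
    - [0,0,0]
    - [0,0,0]
    - [0,0,0]
    - [0,0,0]

```text
time: 4.38
tool_pos: [0.5909, 0.1834, 0.1245]
orientation: [0.125, 0.992, -0.0, -0.001]
ft_force: [-0.6, 1.2, -0.4]
gripper_width: 0.0001
```

Emit:
arm_command:
  jaw: [0,0,0,0]
  dp:
    - [0,0,1]
    - [0,0,2.5]
    - [0,0,4]
    - [0,0,4]
  delta_rot:
    - [0,0,0]
    - [0,0,0]
    - [0,0,0]
    - [0,0,0]

```text
time: 4.88
tool_pos: [0.5918, 0.1832, 0.1235]
orientation: [0.125, 0.992, 0.001, 0.001]
ft_force: [-5.3, -0.9, 14.7]
gripper_width: 0.0002
```

Disc 2 is rigid too (14.7 N, stopped at the same 0.1235). Next is disc 3.

Emit:
arm_command:
  jaw: [0,0,0,0,0,0,0]
  dp:
    - [0,0,-15]
    - [-21,-24,-15]
    - [-42.5,-47.5,-15]
    - [-42.5,-47.5,-15]
    - [-42.5,-47.5,-8]
    - [-42.5,-47.5,-4]
    - [-42.5,-47.5,-4]
  delta_rot:
    - [0,0,0]
    - [0,0,0]
    - [0,0,0]
    - [0,0,0]
    - [0,0,0]
    - [0,0,0]
    - [0,0,0]

```text
time: 5.75
tool_pos: [0.6202, 0.1268, 0.1246]
orientation: [0.125, 0.992, -0.0, -0.001]
ft_force: [-0.1, -0.5, -0.4]
gripper_width: -0.0002
```

Emit:
arm_command:
  jaw: [0,0,0,0]
  dp:
    - [0,0,1]
    - [0,0,2.5]
    - [0,0,4]
    - [0,0,4]
  delta_rot:
    - [0,0,0]
    - [0,0,0]
    - [0,0,0]
    - [0,0,0]

```text
time: 6.25
tool_pos: [0.6211, 0.1266, 0.1216]
orientation: [0.125, 0.992, 0.0, 0.0]
ft_force: [-1.9, 1.8, 4.0]
gripper_width: -0.0003
```

Disc 3 gives: 2 mm below its face at about 4 N. I'll press it in, hold, then withdraw straight up.

Emit:
arm_command:
  jaw: [0,0,0,0,0,0,0]
  dp:
    - [0,0,1.5]
    - [0,0,3]
    - [0,0,4.5]
    - [0,0,4.5]
    - [0,0,4.5]
    - [0,0,4.5]
    - [0,0,4.5]
  delta_rot:
    - [0,0,0]
    - [0,0,0]
    - [0,0,0]
    - [0,0,0]
    - [0,0,0]
    - [0,0,0]
    - [0,0,0]

```text
time: 7.12
tool_pos: [0.6212, 0.1264, 0.1169]
orientation: [0.126, 0.992, 0.0, 0.0]
ft_force: [-0.7, 3.8, 4.9]
gripper_width: 0.0
```

```bash
python3 - <<'E'
from h import *; from bench import *
s=snapshot("top");cv2.imwrite('pics/top2.png',cv2.resize(s['pixels'][80:260,120:320,::-1],None,fx=3,fy=3))
print(sense()['tool_pos'])
E
```

```text
[0.6211605  0.12641626 0.11688564]
```

View pics/top2.png

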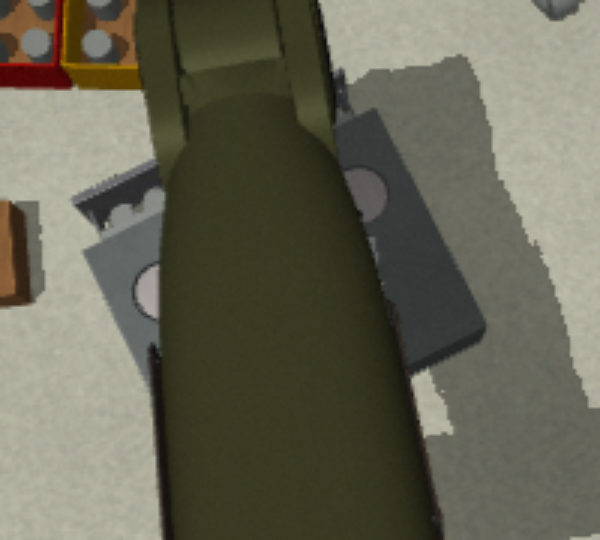

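The drawer has sprung out: its front and inside show at (75–160, 165–235), beyond the unit's edge. The disc is in by 6.6 mm. I'll lift straight up, then retreat toward the start side, high above everything.

Emit:
arm_command:
  jaw: [0,0,0,0,0,0,0,0,0,0,0,0,0,0,0]
  dp:
    - [0,0,-15]
    - [0,0,-50]
    - [0,0,-90]
    - [0,0,-130]
    - [0,0,-150]
    - [0,30,-150]
    - [0,70,-150]
    - [0,120,-150]
    - [40,170,-150]
    - [80,220,-150]
    - [120,260,-150]
    - [160,290,-150]
    - [200,310,-150]
    - [200,310,-150]
    - [200,310,-150]
  delta_rot:
    - [0,0,0]
    - [0,0,0]
    - [0,0,0]
    - [0,0,0]
    - [0,0,0]
    - [0,0,0]
    - [0,0,0]
    - [0,0,0]
    - [0,0,0]
    - [0,0,0]
    - [0,0,0]
    - [0,0,0]
    - [0,0,0]
    - [0,0,0]
    - [0,0,0]

```text
time: 9.05
tool_pos: [0.505, 0.4756, 0.267]
orientation: [0.126, 0.992, -0.001, 0.0]
ft_force: [0.3, -0.3, 0.4]
gripper_width: -0.0003
```

```bash
python3 - <<'E'
from h import *; from bench import *
a=snapshot("top")['pixels'];b=snapshot("side")['pixels']
i=np.vstack([cv2.resize(a[60:260,80:460],(760,400)),]);cv2.imwrite('pics/top3.png',i[:,:,::-1]);cv2.imwrite('pics/side3.png',b[:,:,::-1])
a0=pickle.load(open('top.pkl','rb'))['pixels']
for n,(x0,y0,x1,y1) in dict(short=(198,195,226,217),tall=(227,180,252,200),coup=(395,198,425,226),carton=(95,140,135,190)).items():
    # shift by template matching
    r=cv2.matchTemplate(a[y0-8:y1+8,x0-8:x1+8],a0[y0:y1,x0:x1],cv2.TM_CCOEFF_NORMED);print(n,cv2.minMaxLoc(r)[1::2])
print(sense()['tool_pos'],sense()['ft_force'])
E
```

```text
short (0.5697557926177979, (8, 8))
tall (0.9971010088920593, (8, 8))
coup (0.9992722868919373, (8, 8))
carton (0.854337215423584, (8, 8))
[0.50562556 0.47516948 0.26690258] [0.22310174 0.01820045 0.71861606]
```

View pics/top3.png

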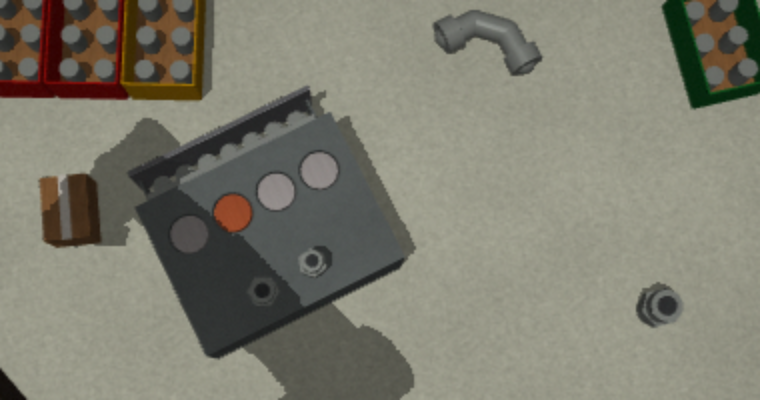

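View pics/side3.png

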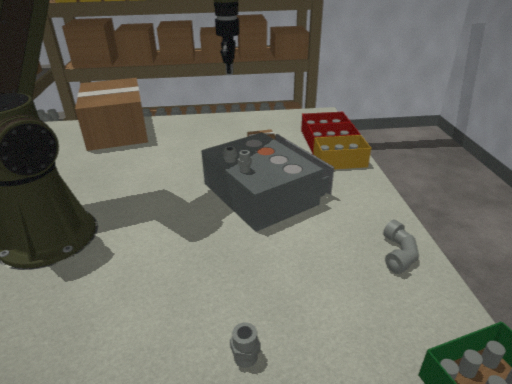

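The drawer is out, all four discs look flush, and nothing has moved: every bystander shows zero pixel shift. The low match scores for the short fitting and the carton come from the arm's shadow. The hand is clear, so I'm handing in.

```bash
python3 -c "
from bench import *
print(hand_in())"
```

```text
the job is handed in; nothing more can be done
None
```

The catch was disc 3. I pressed it in, the drawer sprang out by itself, and I took the hand away and handed the job in at about 9 s. `hand_in()` reports no verdict.

- **Feeling the discs:** Discs 1 and 2 were rigid, taking about 15 N with no travel. The orange disc 2 was one of these plugs. Disc 3 gave way at about 4 N, and I pressed it in about 6.6 mm. I did not feel disc 4.
- **Last checks:** The final pictures show the drawer out and disc 3 looking level with the others. I did not measure either in millimetres. The three fittings and the carton showed no pixel shift in the top view, and the wrist force was near zero with the hand clear.
- **Disagreements:**
  - The side and top cameras differed by about 7 mm in y on the disc positions. I used the mean, which the wrist view matched to about 3 mm.
  - The match scores for the short fitting (0.57) and the carton (0.85) were low because the arm's shadow fell on or beside them.

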